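# Load the analyser's reagent tray

## Robot

A 6-joint arm with a two-finger parallel gripper is mounted at the origin on the work surface. World frame = base frame: x ahead of the robot, y to its left, z up, the work surface at z = 0. Lengths are in m, angles in rad, forces in N, time in s.
With the tool pointing down it reaches from about 0.275 to 0.825 m from the base axis. Payload 4.9 kg.
Tool frame: the origin (TCP) lies midway between the tips of the shut fingers; the grasp point (between the pads) lies 19 mm behind it (grip_point_offset is the distance from the TCP to the grasp point, in m); z points along the fingers, y is the line along which they close (so a half turn about z gives the same grasp; the last joint's range is limited). The gripper opens to 85 mm and grips with 20 to 120 N. Pads are 22 mm wide; open, the fingers measure 114 mm over their backs; the gripper's body (76 mm by 85 mm) begins 54 mm behind the grasp point. The pads swing forward as they close: fully open they stand 13 mm farther back than shut.
Start: joints at [-1.404, 0.326, -0.193, 1.052, 0, 1.437], TCP at [0.163, -0.525, 0.231] pointing down, gripper open.
Joint ranges: [-2.65, 2.65], [-0.97, 1.79], [-1.3, 1.35], [-1.93, 2.1], [-1.47, 1.37], [-3.14, 3.14]. Speed limits (rad/s): [2.57, 2.57, 3.14, 3.14, 3.14, 3.14].

## Interface

Orientations are given as a rotation vector (axis times angle).
In Python, from cell import * gives the robot as it stands. Calls block until the motion is done:
- movep(position, orientation): joint-space move of the TCP to a pose.
- move_l(position, velocity=0.15, rot=None, until_force=None): straight line of the TCP; rot=None keeps the orientation; velocity is the mean speed in m/s. With until_force (N) it stops when the force on the tool has changed by that much, and returns True; else False.
- set_joints(angles): joint-space move.
- let_go() and grab(newtons=None): open the fingers fully, or close them until they stop; newtons is the grip in N (None keeps the last).
- sleep(seconds).
- ik(position, orientation): joint angles nearest the present ones, or None.
- get_state(): the state.
- grab_frame(name): name is "scene" or "top" or "wrist"; returns a dict with "img" (400x640x3 uint8, red, green, blue), "fx", "fy", "cx", "cy" (pixels), "cam_to_world" (4x4, takes a point from camera to world coordinates); the wrist camera has in their place "T_tool_cam" (4x4, takes a point from camera to tool coordinates, whose origin is the TCP and whose axes are the flange's). Camera axes: x right, y down, z forward; pixel columns grow to the right and rows downward; lengths in m; the calibration is good to about 2 mm. The wrist camera is an equidistant fisheye: a pixel r from the principal point sees the ray r / f radians off the axis. A picture is of the moment at which its call begins: read the wrist's pose just before it. There is no depth.
A pose or a line that the arm cannot do raises MotionError and nothing moves.
- sign_off(): hands the job in; it is judged then, once.
Trained networks look in the newest picture that a camera, given by its name, has taken for a name from the list of things; names that differ only in an ending like _2 or _b are one class to them, and where a whole thing is asked for, a point or a joint stands for the part that bears it (a point fixed in the world has none). Each returns a list of dicts, best first, with "score" (0 to 1); they miss things now and then, are a little off and sometimes report something else, mostly with a low value. They report only what shows in the picture. A call takes as long as a camera call. They do not tell look-alikes from the thing itself.
- spot_in(camera, name): "centre" ([column, row] in pixels, amid what is visible of it).
- silhouettes(camera, name): "mask" (400x640 bool, what is visible of it) and "centre" ([column, row] in pixels, amid what is visible of it).
- tip_of(camera, name): "centre" ([column, row] in pixels: a listed point, or the origin of a listed thing).
The state is a dict: "clock": time; "q": joint angles; "joint_velocities": joint speeds; "tau": joint torques, N m; "position": TCP position; "eef_rot": TCP orientation; "contact_force": force on the tool from outside, world axes, zero at the start; "wrist_torque": the same for the moment, N m; "finger_gap": opening from 0.0 (shut) to 1.0 (fully open); "grasp_force": force on a finger pad.
Only numpy, scipy, OpenCV 4.12 (cv2) and the standard library are available. Lean on these libraries where they do the work, as an engineer would, in place of code of your own. Each camera call takes 0.05 s, during which the arm holds its last target. There are 200 camera calls.

## Task

Finish loading the grey reagent tray: seat the loose reagent pack in the empty pocket, with its toe under the keeper lip and the pack fully down and flat, and stand the tall dosing bottle fully down in the empty round well beside it. The bottle is top-heavy: keep it upright throughout. Do not force either part, and leave the pack and bottle already in the tray, the tube rack and the timer where they are.

Things in the scene. Friction and masses are not known exactly. Their poses are not given: they have to be found in the camera images.
- tray: moulded grey reagent tray, fixed to the bench, 129 x 185 mm, 24 mm high (well block at its -y side 30 mm), low handle at -x. Origin: on the bench under the middle of the free pocket; pockets run along x, keeper lips at +x. y = 0: free pocket; y = +68 mm: pocket with the loaded pack; y = -64 mm: round wells, the free one at x = -25 mm, the short bottle's at x = +45 mm.
- pocket (a point): seat of the pack's origin: on the free pocket's floor, 8 mm above the bench, axes as the tray's. From here the pocket spans x = -49 to +59 mm and y = -20 to +20 mm: 1 mm of play all round a seated pack. Walls 16 mm high; the sides and -x end have a 4 mm 45-degree bevel at the top.
- lip (a point): middle of the free edge of the pocket's keeper lip, on its underside: 53 mm to +x of point pocket and 9 mm above the floor. The lip is 5 mm thick and covers the last 6 mm of the pocket, so the pack cannot go straight down: with the toe end 10 to 15 degrees low, lower the toe just behind the lip, slide it under to +x, then let the other end down flat.
- pack: loose white plastic reagent pack, about 180 g: body 96 (x) x 38 (y) mm, sides upright to 56 mm, narrower top step to 62 mm, two grey caps (25 mm wide, x = -24 and +24 mm) to 70 mm. A toe, 6 mm thick and full width, sticks out 10 mm at the bottom of the +x end (to x = +58 mm). Origin: middle of the body's underside, z up. Stands on the bench, toe away from the robot; grip it across y.
- bottle: tall dosing bottle, amber glass with a heavy steel head, about 120 g, 117 mm high: foot 24 mm across, body 30 mm across from 8 to 79 mm up, steel collar 23 mm across at 86 to 102 mm, nozzle 14 mm across above. Balance point 74 mm above the foot: it topples if leaned 9 degrees. Origin: middle of the foot, z up.
- well (a point): middle of the free round well's floor, 8 mm above the bench, axes as the tray's; the well is 33 mm across and 22 mm deep, with a 2 mm bevelled mouth.
- loaded_pack: an equal pack already in the tray, to be left alone. Origin: middle of its body's underside.
- short_bottle: short amber bottle with a black cap, 30 mm across and 65 mm high, already in its well, to be left alone. Origin: middle of its foot.
- tube_rack: rack of capped blood tubes, 56 x 130 mm and 88 mm high, to be left alone. Origin: middle of its underside.
- timer: white bench timer lying flat, 62 x 70 x 20 mm, to be left alone. Origin: middle of its underside.
Not all that is in view belongs to the job. What is shaped like the bottle but blue or turquoise is not meant.

How it is judged:
By the outcome, as a careful person would: the job done as asked, in the order asked, and still so for the second after the job is handed in, with the robot touching nothing.
It also fails if it takes over 64 s, if anything falls off the work surface, if the arm or the gripper's body presses on something with over 40 N, if the wrist force passes 120 N, or if a joint passes its speed limit or range.

## Working session

There is one attempt and no reset: what is moved stays moved. The work goes in short steps, each a Python script; the robot and the scene stay as the last script left them, time stands still between calls to the robot, and variables do not carry over. Pictures are saved under pics/ and viewed, at most 10 in all, crops included, and the job is handed in when it is done.

```bash
mkdir -p pics; ls; cat > h.py <<'E'
from cell import *
import numpy as np, cv2
from scipy.spatial.transform import Rotation as R
def save(f,n): cv2.imwrite('pics/'+n,f["img"][:,:,::-1])
E
python3 - <<'E'
from h import *
s=get_state(); print(s["clock"],s["eef_rot"],s["position"],s["finger_gap"])
fs={c:grab_frame(c) for c in("scene","top")}
for c in fs:
    f=fs[c]; save(f,c+'0.png'); print(c,f["fx"],f["cx"],f["cy"],np.round(f["cam_to_world"],3).tolist())
    for n in["tray","pocket","lip","pack","bottle","well","loaded_pack","short_bottle","tube_rack","timer"]:
        print(n,[(np.round(d["centre"]).tolist(),round(d["score"],2)) for d in tip_of(c,n)[:4]])
a=np.vstack([fs["scene"]["img"],fs["top"]["img"]])
E
```

```text
pics
0.0 [-3.10445093e+00 -4.70491146e-01  6.46475120e-05] [ 0.16286774 -0.52473359  0.23051649] 0.9987353353576096
scene 450.87953627453356 320.4749312964782 197.69540183862966 [[-0.676, 0.519, -0.523, 1.177], [0.737, 0.469, -0.487, 0.442], [-0.007, -0.715, -0.699, 0.851], [0.0, 0.0, 0.0, 1.0]]
tray [([446.0, 266.0], 0.56)]
pocket [([439.0, 263.0], 0.56)]
lip [([445.0, 280.0], 0.6)]
pack [([273.0, 179.0], 0.7)]
bottle [([370.0, 195.0], 0.79), ([319.0, 240.0], 0.76), ([342.0, 212.0], 0.75), ([347.0, 183.0], 0.49)]
well [([422.0, 251.0], 0.58)]
loaded_pack [([477.0, 270.0], 0.75)]
short_bottle [([416.0, 270.0], 0.52), ([443.0, 263.0], 0.34)]
tube_rack [([245.0, 132.0], 0.57)]
timer [([260.0, 238.0], 0.9)]
top 430.09802622903925 324.0584941704972 199.5050934288402 [[0.014, -0.986, 0.169, 0.346], [-1.0, -0.013, 0.006, -0.132], [-0.003, -0.169, -0.986, 1.375], [0.0, 0.0, 0.0, 1.0]]
tray [([217.0, 219.0], 0.63)]
pocket [([218.0, 219.0], 0.73)]
lip [([208.0, 207.0], 0.74)]
pack [([374.0, 203.0], 0.93)]
bottle [([304.0, 243.0], 0.6), ([326.0, 237.0], 0.6), ([311.0, 214.0], 0.51)]
well [([240.0, 217.0], 0.55), ([378.0, 205.0], 0.36)]
loaded_pack [([195.0, 226.0], 0.69)]
short_bottle [([229.0, 197.0], 0.67)]
tube_rack [([446.0, 231.0], 0.55)]
timer [([335.0, 151.0], 0.76)]
```

View pics/scene0.png

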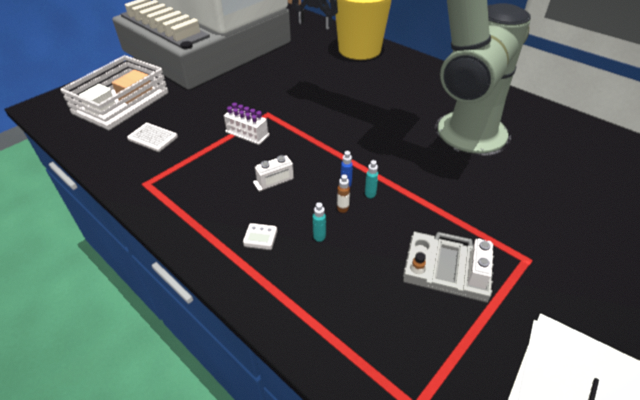

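View pics/top0.png

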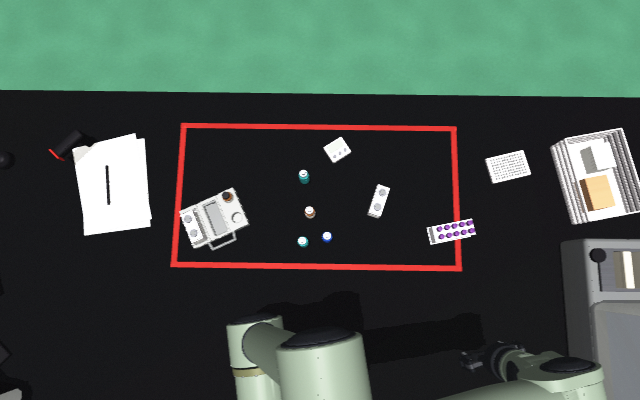

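Candidates for "bottle" in the scene view are teal (319,240), amber (342,212), teal (370,195) and blue (347,183). Only the one at (342,212) is amber, and it's at (310,212) in the top view. I'll confirm it in a crop and locate everything.

```bash
cat >> h.py <<'E'
def ray(f,p,s=None):
    if "cam_to_world" in f:
        T=f["cam_to_world"]; d=np.array([(p[0]-f["cx"])/f["fx"],(p[1]-f["cy"])/f["fy"],1])
    else:
        W=np.eye(4); W[:3,:3]=R.from_rotvec(s["eef_rot"]).as_matrix(); W[:3,3]=s["position"]; T=W@f["T_tool_cam"]
        v=np.array([(p[0]-f["cx"])/f["fx"],(p[1]-f["cy"])/f["fy"]]); r=np.linalg.norm(v)+1e-9
        d=np.r_[v/r*np.sin(r),np.cos(r)]
    return T[:3,3],T[:3,:3]@d
def onz(f,p,z,s=None):
    o,d=ray(f,p,s); return o+d*(z-o[2])/d[2]
E
python3 - <<'E'
from h import *
fs={c:grab_frame(c) for c in("scene","top")}
for n,z in dict(tray=0,pocket=.008,lip=.017,pack=0,bottle=0,well=.008,loaded_pack=.008,short_bottle=.008,tube_rack=0,timer=0).items():
    for c in fs:
        print(n,c,[np.round(onz(fs[c],d["centre"],z)[:2],3).tolist() for d in tip_of(c,n)[:4]])
a=fs["scene"]["img"][140:260,250:400]; b=fs["top"]["img"][130:260,280:400]
a=cv2.resize(a,(450,360),interpolation=2); b=cv2.resize(b,(332,360),interpolation=2)
save(dict(img=np.hstack([a,b])),'crop.png')
E
```

```text
tray scene [[0.518, 0.217]]
tray top [[0.521, 0.222], [0.538, -0.083], [0.591, 0.187]]
pocket scene [[0.524, 0.215], [0.543, -0.074]]
pocket top [[0.512, 0.214]]
lip scene [[0.558, 0.245]]
lip top [[0.553, 0.245]]
pack scene [[0.577, -0.304]]
pack top [[0.568, -0.298]]
bottle scene [[0.645, -0.055], [0.451, -0.131], [0.431, -0.061], [0.541, -0.082]]
bottle top [[0.467, -0.14], [0.437, -0.056], [0.53, -0.081], [0.489, 0.279]]
well scene [[0.524, 0.159]]
well top [[0.522, 0.146]]
loaded_pack scene [[0.47, 0.281]]
loaded_pack top [[0.488, 0.28], [0.528, -0.085]]
short_bottle scene [[0.584, 0.181], [0.482, -0.516]]
short_bottle top [[0.578, 0.18]]
tube_rack scene [[0.483, -0.526]]
tube_rack top []
timer scene [[0.738, -0.163], [0.57, -0.3]]
timer top [[0.746, -0.164]]
```

View pics/crop.png

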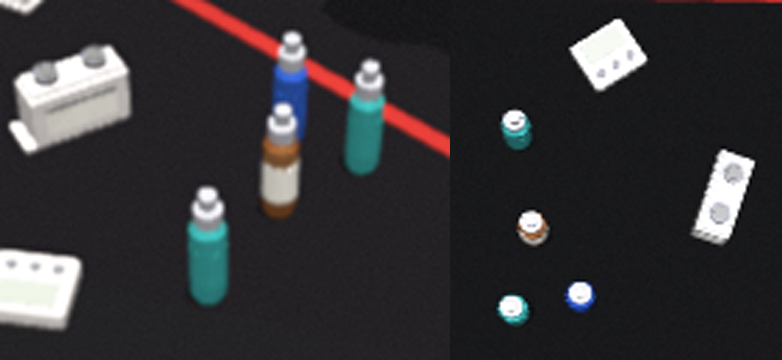

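The crop confirms it: the amber bottle with the white label is at scene (342,212), top (310,212), so world ≈ (0.535,-0.082). The others are teal or blue. The pack's toe is at scene (257,185), facing away from the robot. Next are wrist-camera looks over the pack and tray.

```bash
cat >> h.py <<'E'
D=np.diag([1.,-1,-1])
def rv(yaw,pitch=0): return R.from_matrix((R.from_euler('z',yaw)*R.from_euler('y',pitch)).as_matrix()@D).as_rotvec()
def look(n=None):
    s=get_state(); f=grab_frame("wrist")
    if n: save(f,n)
    return f,s
def tips(f,s,names):
    for n,z in names.items(): print(n,[(np.round(d["centre"],1).tolist(),np.round(onz(f,d["centre"],z,s)[:2],4).tolist(),round(d["score"],2)) for d in tip_of("wrist",n)[:3]])
E
python3 - <<'E'
from h import *
movep([0.57,-0.30,0.25],rv(np.radians(-20)))
f,s=look('w_pack.png'); print(f["fx"],f["cx"],f["cy"],np.round(f["T_tool_cam"],4).tolist(),s["clock"],s["q"])
tips(f,s,dict(pack=0))
movep([0.52,0.215,0.27],rv(np.radians(32)))
f,s=look('w_tray.png'); print(s["clock"],s["q"])
tips(f,s,dict(pocket=.008,lip=.017,well=.008,tray=0,loaded_pack=.008,short_bottle=.008))
E
```

```text
309.70691628693146 320.17387837140404 197.6034610166045 [[0.0003, -0.9584, -0.2853, 0.0711], [1.0, 0.0005, -0.0005, 0.0004], [0.0007, -0.2853, 0.9584, -0.1423], [0.0, 0.0, 0.0, 1.0]] 3.9 [-6.00249971e-01  4.95325129e-01  1.13866618e-01  1.18944046e+00
 -3.35590620e-04  2.89130677e+00]
pack [([317.2, 162.2], [0.5723, -0.298], 0.91)]
5.875 [ 2.59411521e-01  3.28446507e-01 -8.94737267e-02  1.15281241e+00
 -3.06835677e-04  2.84398587e+00]
pocket [([313.6, 165.7], [0.5115, 0.22], 0.94), ([566.1, 343.7], [0.4805, -0.5165], 0.32)]
lip [([316.5, 122.7], [0.5624, 0.2469], 0.74)]
well [([358.6, 186.0], [0.5201, 0.1538], 0.94)]
tray [([314.7, 163.9], [0.513, 0.2194], 0.92)]
loaded_pack [([266.3, 156.7], [0.4889, 0.2801], 0.6)]
short_bottle [([364.3, 138.0], [0.5785, 0.1833], 0.6)]
```

```bash
cat >> h.py <<'E'
def ortho(f,s,c,yaw,z,half=.1,n=400):
    # n x n view: right = +x of the yawed frame, up = +y
    W=np.eye(4); W[:3,:3]=R.from_rotvec(s["eef_rot"]).as_matrix(); W[:3,3]=s["position"]; T=np.linalg.inv(W@f["T_tool_cam"])
    a=(np.arange(n)-n/2+.5)*2*half/n; U,V=np.meshgrid(a,-a); cy,sy=np.cos(yaw),np.sin(yaw)
    P=np.stack([c[0]+U*cy-V*sy,c[1]+U*sy+V*cy,0*U+z],-1)@T[:3,:3].T+T[:3,3]
    rr=np.linalg.norm(P[...,:2],axis=-1); t=np.arctan2(rr,P[...,2])*f["fx"]/rr
    return cv2.remap(f["img"],(f["cx"]+P[...,0]*t).astype(np.float32),(f["cy"]+P[...,1]*t).astype(np.float32),1)
E
python3 - <<'E'
from h import *
import pickle
f,s=look(); pickle.dump((f,s),open('tray.pkl','wb'))
im=ortho(f,s,(.515,.218),np.radians(32),.024)
movep([0.57,-0.30,0.25],rv(np.radians(-20)))
f,s=look(); pickle.dump((f,s),open('pack.pkl','wb'))
tips(f,s,dict(pack=0)); print(s["clock"])
a=ortho(f,s,(.57,-.30),np.radians(-20),.0)
save(dict(img=np.hstack([im,a])),'ortho.png')
E
```

```text
pack [([318.2, 161.6], [0.5737, -0.2974], 0.7)]
8.15
```

View pics/ortho.png

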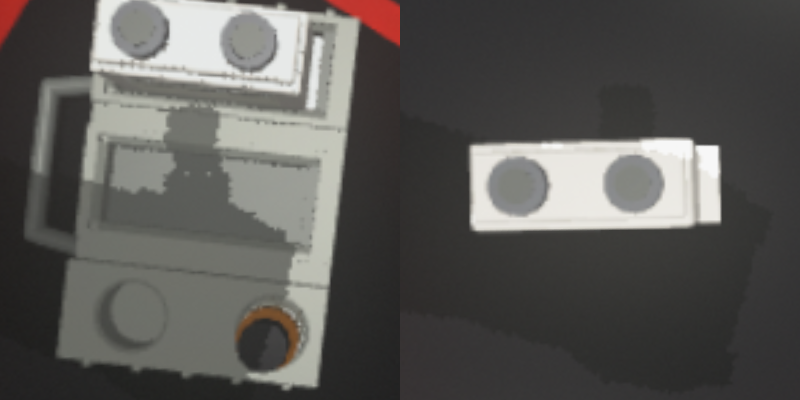

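```bash
cat > ov.py <<'E'
from h import *
import pickle,sys
f,s=pickle.load(open('tray.pkl','rb'))
x,y,yd=map(float,sys.argv[1:4]); yaw=np.radians(yd)
W=np.eye(4); W[:3,:3]=R.from_rotvec(s["eef_rot"]).as_matrix(); W[:3,3]=s["position"]
n=600; im=ortho(f,s,(x,y),yaw,.024,.1,n)
oc=(W@f["T_tool_cam"])[:3,3]
def px(p):  # tray-frame mm -> pixel in the z=24 ortho view (parallax handled)
    p=np.array(p,float)/1e3; w=np.r_[x+p[0]*np.cos(yaw)-p[1]*np.sin(yaw),y+p[0]*np.sin(yaw)+p[1]*np.cos(yaw),p[2]]
    q=oc+(w-oc)*(.024-oc[2])/(w[2]-oc[2]); d=q[:2]-[x,y]
    u=d[0]*np.cos(yaw)+d[1]*np.sin(yaw); v=-d[0]*np.sin(yaw)+d[1]*np.cos(yaw)
    return [int(round(n/2+u*n/.2)),int(round(n/2-v*n/.2))]
def poly(pts,c,closed=True): cv2.polylines(im,[np.array([px(p) for p in pts])],closed,c,1)
im=im.copy()
poly([(53,-24,24),(-53,-24,24),(-53,24,24),(53,24,24)],(255,0,0),False)
poly([(-49,-20,8),(-49,20,8),(53,20,8),(53,-20,8)],(0,0,255))
poly([(53,-20,22),(53,20,22)],(0,255,0),False)
t=np.linspace(0,6.28,40)
poly([(-25+18.5*np.cos(a),-64+18.5*np.sin(a),30) for a in t],(255,255,0))
poly([(-25+16.5*np.cos(a),-64+16.5*np.sin(a),8) for a in t],(255,0,255))
save(dict(img=im),sys.argv[4])
E
python3 ov.py .5135 .2205 25.8 ov1.png
```

```text
(no output)
```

View pics/ov1.png

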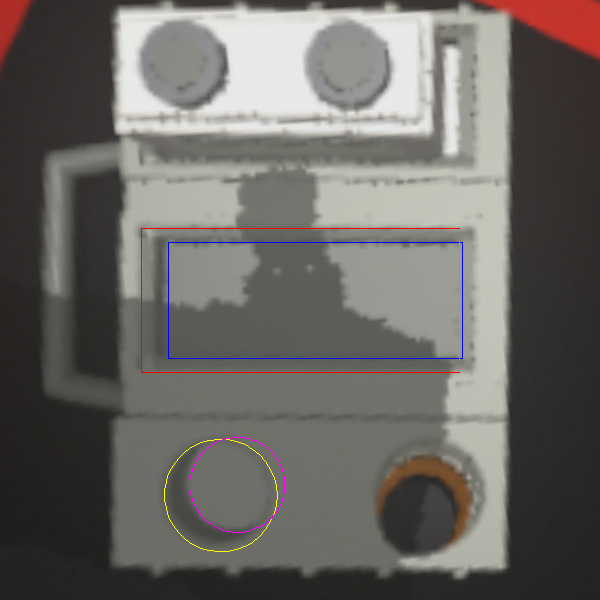

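```bash
cat >> ov.py <<'E'
raw=ortho(f,s,(x,y),yaw,.024,.1,n)
def enh(i): 
    l=cv2.cvtColor(i,cv2.COLOR_RGB2LAB); l[...,0]=cv2.createCLAHE(4,(6,6)).apply(l[...,0]); return cv2.cvtColor(l,cv2.COLOR_LAB2RGB)
c=lambda i:cv2.resize(i[170:570,100:500],(800,800),interpolation=2)
o=np.hstack([enh(raw)[170:570,110:510],im[170:570,110:510]])
save(dict(img=o),sys.argv[4])
E
python3 ov.py .516 .2212 25.5 ov2.png
```

```text
(no output)
```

View pics/ov2.png

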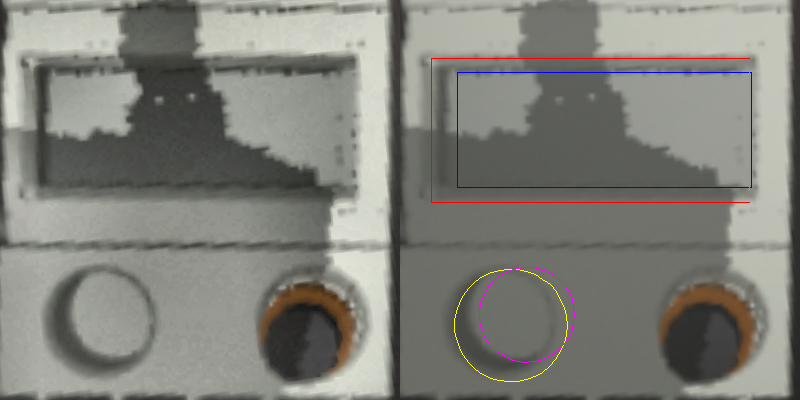

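```bash
cat >> h.py <<'E'
GX,GZ=-.010,.040           # TCP in the pack frame
PK=np.array([.5128,.2205]); PY=np.radians(25.5)
def place(Xb,zb,th,dy=0.,gx=GX,flip=0,dyaw=0):
    """TCP pose putting the toe's lower tip at (Xb,zb) mm in the pocket frame, toe low by th deg."""
    t=np.radians(th); c,s_=np.cos(t),np.sin(t); dx,dz=gx-.058,GZ
    x=Xb/1e3+dx*c+dz*s_; z=zb/1e3-dx*s_+dz*c; yw=PY+np.radians(dyaw); cy,sy=np.cos(PY),np.sin(PY); y=dy/1e3
    return [PK[0]+x*cy-y*sy,PK[1]+x*sy+y*cy,.008+z],rvf(yw,t,flip)
def rvf(yaw,t,flip):
    M=(R.from_euler('z',yaw)*R.from_euler('y',t)).as_matrix()@D
    return R.from_matrix(M@np.diag([-1.,-1,1]) if flip else M).as_rotvec()
E
python3 - <<'E'
from h import *
for fl in(0,1):
    for a in[(49,150,12),(49,3,12),(57,1,12),(57.5,.5,6)]:
        q=ik(*place(*a,flip=fl)); print(fl,a,None if q is None else np.round(q,2))
y=np.radians(-18.5); p=np.array([.5743,-.2947])+GX*np.array([np.cos(y),np.sin(y)])
movep([*p,.11],rvf(y,0,0)); move_l([*p,GZ],.1); grab(60); s=get_state(); print(s["clock"],s["finger_gap"],s["grasp_force"],s["contact_force"])
move_l([*p,.20],.2); s=get_state(); print(s["clock"],s["finger_gap"],s["grasp_force"],s["contact_force"],s["wrist_torque"])
f,s=look('held.png'); tips(f,s,dict(pack=.16))
d=s["position"]; a=ortho(f,s,d[:2],y,d[2]-GZ,.08); b=ortho(f,s,d[:2],y,d[2]-GZ+.07,.08)
save(dict(img=np.hstack([a,b])),'held_o.png')
E
```

```text
0 (49, 150, 12) [ 0.29  0.51  0.01  1.28 -0.03  2.99]
0 (49, 3, 12) [ 0.29  0.64 -0.17  0.97 -0.03  2.99]
0 (57, 1, 12) [ 0.29  0.65 -0.15  0.98 -0.03  2.99]
0 (57.5, 0.5, 6) [ 0.28  0.58 -0.29  0.81 -0.02  2.98]
1 (49, 150, 12) [ 0.29  0.51  0.01  1.28 -0.03 -0.15]
1 (49, 3, 12) [ 0.29  0.64 -0.17  0.97 -0.03 -0.15]
1 (57, 1, 12) [ 0.29  0.65 -0.15  0.98 -0.03 -0.15]
1 (57.5, 0.5, 6) [ 0.28  0.58 -0.29  0.81 -0.02 -0.16]
10.225 0.4324697807266258 61.675922870635986 [0.63487374 1.68322749 4.30338775]
11.175 0.43034253127638306 60.98470330238342 [-0.49535287 -0.21167922 -2.61313479] [ 0.03076565 -0.01215297 -0.04626745]
pack [([320.0, 209.8], [0.5728, -0.2941], 0.85), ([509.3, 179.9], [0.5512, -0.4235], 0.27)]
```

View pics/held_o.png

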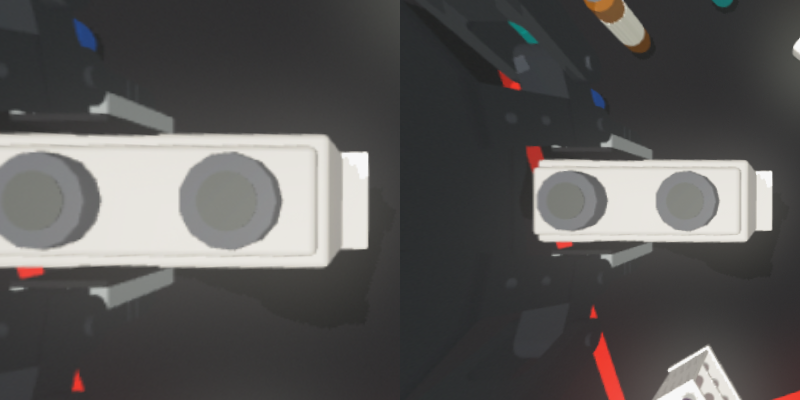

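Held toe and caps agree with the model (toe centred at row 200, tip 67 mm ahead of the TCP), so the pack is straight and centred in the grip. Next I'll bring the toe down behind the lip.

```bash
python3 - <<'E'
from h import *
def st(m):
    s=get_state(); F=R.from_euler('z',-PY).apply(s["contact_force"]); print(m,round(s["clock"],2),"F_tray",np.round(F,1),"M",np.round(s["wrist_torque"],2),"z",round(s["position"][2],4)); return s
movep(*place(47,165,12)); movep(*place(47,45,12)); s0=st("above")
p,r=place(47,14,12); print(move_l(p,.1,until_force=6)); st("14")
p,r=place(47,-2,12); hit=move_l(p,.02,until_force=4); s=st("down"); print(hit, "zb", (s["position"][2]-place(47,0,12)[0][2])*1e3)
f,s=look('toe.png'); save(dict(img=f["img"][60:360,80:560]),'toe.png')
E
```

```text
above 13.68 F_tray [ 0.5 -0.5 -1.2] M [ 0.08 -0.19  0.01] z 0.1068
False
14 14.14 F_tray [ 0.4 -0.5 -2.2] M [ 0.13 -0.24  0.  ] z 0.0762
down 14.82 F_tray [-1.3 -0.5  4.4] M [ 0.09 -0.2  -0.03] z 0.0609
True zb -0.4100266671951819
```

View pics/toe.png

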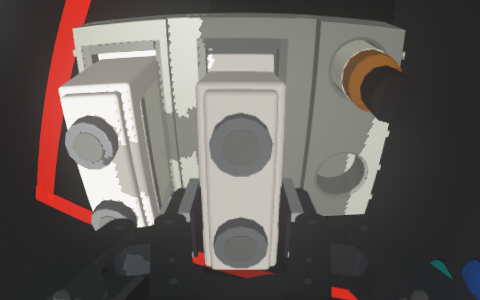

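The toe is on the floor at the predicted height with no side load. Now I'll slide it under the lip.

```bash
python3 - <<'E'
from h import *
def st(m):
    s=get_state(); F=R.from_euler('z',-PY).apply(s["contact_force"]); d=R.from_euler('z',-PY).apply(np.array(s["position"])-place(0,0,12)[0]); print(m,round(s["clock"],2),"F_tray",np.round(F,1),"M",np.round(s["wrist_torque"],2),"Xb,y,z mm",np.round(d*1e3,2)); return s
p,r=place(47,.3,12); move_l(p,.02); st("up")
p,r=place(61,.3,12); print(move_l(p,.02,until_force=5)); st("slid")
E
```

```text
up 15.12 F_tray [0.7 0.3 0.9] M [ 0.07 -0.23 -0.01] Xb,y,z mm [ 4.693e+01 -1.000e-02  1.300e-01]
True
slid 15.39 F_tray [0.7 0.  3.5] M [ 0.09 -0.29 -0.  ] Xb,y,z mm [ 4.704e+01 -2.000e-02  8.000e-02]
```

```bash
cat >> h.py <<'E'
def st(m):
    s=get_state(); F=R.from_euler('z',-PY).apply(s["contact_force"]); d=R.from_euler('z',-PY).apply(np.array(s["position"])-place(0,0,12)[0]); print(m,round(s["clock"],2),"F_tray",np.round(F,1),"M",np.round(s["wrist_torque"],2),"Xb,y,z mm",np.round(d*1e3,2)); return s
E
python3 - <<'E'
from h import *
p,r=place(47,.9,12); move_l(p,.02); st("up")
for X in(52,55,57,58,59,60):
    p,r=place(X,.9,12); h=move_l(p,.02,until_force=7); s=st(X)
    if h: break
E
```

```text
up 15.64 F_tray [ 0.1  0.9 -0.6] M [ 0.21 -0.41 -0.01] Xb,y,z mm [46.94  0.06  0.56]
52 16.04 F_tray [-0.7 -0.  -0.6] M [ 0.09 -0.18 -0.01] Xb,y,z mm [52.11  0.06  0.7 ]
55 16.34 F_tray [ 0.5  0.1 -2. ] M [ 0.14 -0.27 -0.01] Xb,y,z mm [ 5.542e+01 -2.000e-02  7.700e-01]
57 16.59 F_tray [ 0.3  0.4 -1.9] M [ 0.17 -0.27 -0.02] Xb,y,z mm [ 5.723e+01 -1.000e-02  8.300e-01]
58 16.84 F_tray [-0.8  0.6 -1.9] M [ 0.09 -0.28  0.01] Xb,y,z mm [5.807e+01 1.000e-02 8.800e-01]
59 17.09 F_tray [-1.8 -0.2 -0.1] M [-0.1   0.24  0.03] Xb,y,z mm [5.845e+01 1.000e-02 8.900e-01]
60 17.34 F_tray [-5.2 -0.1  2.5] M [-0.51  0.92  0.01] Xb,y,z mm [5.867e+01 2.000e-02 1.000e+00]
```

```bash
python3 - <<'E'
from h import *
for X,z,th in((57.8,.6,12),(57.8,.5,9),(58,.4,6)):
    p,r=place(X,z,th); print(move_l(p,.03,rot=r,until_force=15)); st(th)
f,s=look('tilt.png')
E
```

```text
False
12 17.59 F_tray [-1.   0.6 -1.7] M [0.05 0.05 0.03] Xb,y,z mm [58.08  0.07  0.56]
False
9 17.88 F_tray [ 0.2  0.6 -2.4] M [ 0.06 -0.16  0.04] Xb,y,z mm [55.49 -0.07 -2.24]
False
6 18.17 F_tray [-0.5  0.1 -0.8] M [-0.1   0.34  0.02] Xb,y,z mm [53.37 -0.09 -5.56]
```

No load at all at 6° tilt, with the toe captive. Here the open fingers clear the loaded pack's shoulder, so I'll release.

```bash
python3 - <<'E'
from h import *
let_go(); s=st("open"); print(s["finger_gap"])
z=R.from_rotvec(s["eef_rot"]).as_matrix()[:,2]; move_l(list(np.array(s["position"])-.05*z),.2)
p,_=place(48,0,0); movep([PK[0],PK[1],.27],rv(PY)); st("hover")
f,s=look()
tips(f,s,dict(pack=.008,loaded_pack=.008,well=.008))
top=ortho(f,s,PK,PY,.064,.1); low=ortho(f,s,PK,PY,.03,.1); save(dict(img=np.hstack([top,low])),'after.png')
import pickle; pickle.dump((f,s),open('after.pkl','wb'))
E
```

```text
open 18.76 F_tray [ 0.5  0.6 -0.8] M [ 0.06 -0.08  0.02] Xb,y,z mm [ 5.285e+01 -2.000e-02 -5.960e+00]
1.0014271308258693
hover 19.86 F_tray [ 0.1 -0.  -0.3] M [-0.03  0.07  0.02] Xb,y,z mm [5.7580e+01 6.0000e-02 2.0794e+02]
pack [([319.6, 160.9], [0.5128, 0.2225], 0.74)]
loaded_pack []
well [([367.1, 175.9], [0.5222, 0.1563], 0.72)]
```

View pics/after.png

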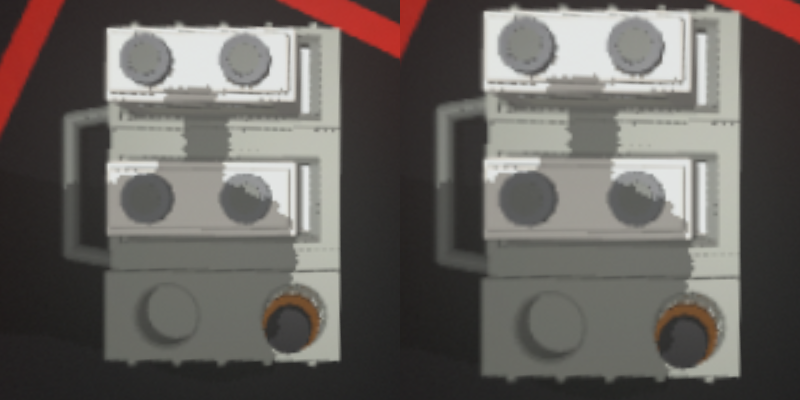

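Seated pack lines up with the loaded one: caps at columns 146 and 245 on both, same left and right edges. I'll check the tail with a light touch on the rear cap (expected z 0.078), then measure the bottle by fitting its profile to the network masks.

```bash
cat >> h.py <<'E'
from scipy.optimize import minimize
PROF=[(0,12),(8,15),(79,15),(86,11.5),(102,11.5),(102.1,7),(117,7)]
def proj(f,s,P):
    if "cam_to_world" in f: T=np.linalg.inv(f["cam_to_world"])
    else:
        W=np.eye(4); W[:3,:3]=R.from_rotvec(s["eef_rot"]).as_matrix(); W[:3,3]=s["position"]; T=np.linalg.inv(W@f["T_tool_cam"])
    C=P@T[:3,:3].T+T[:3,3]; v=C[:,:2]/C[:,2:]
    if "cam_to_world" not in f:
        rr=np.linalg.norm(C[:,:2],axis=1); v=C[:,:2]*(np.arctan2(rr,C[:,2])/rr)[:,None]
    return v*[f["fx"],f["fy"]]+[f["cx"],f["cy"]]
def fitb(cam,f,s,guess,z0=0.):
    ms=silhouettes(cam,"bottle"); g=proj(f,s,np.array([[*guess,z0+.06]]))[0]
    m=min(ms,key=lambda d:np.hypot(*(np.array(d["centre"])-g))); M=m["mask"].astype(np.uint8)
    K=4; t=np.linspace(0,2*np.pi,40); ys,xs=np.where(M); x0,y0=xs.min()-12,ys.min()-12
    w,h=xs.max()-x0+12,ys.max()-y0+12; B=cv2.resize(np.pad(M,20)[y0+20:y0+20+h,x0+20:x0+20+w],(w*K,h*K),interpolation=0)
    def cost(p):
        A=np.zeros_like(B)
        cs=[proj(f,s,np.c_[p[0]/1e3+r/1e3*np.cos(t),p[1]/1e3+r/1e3*np.sin(t),0*t+z/1e3+z0]) for z,r in PROF]
        for a,b in zip(cs,cs[1:]):
            q=((np.vstack([a,b])-[x0,y0]+.5)*K*16).astype(np.int32); cv2.fillConvexPoly(A,cv2.convexHull(q),1,shift=4)
        return 1-(A&B).sum()/max(1,(A|B).sum())
    r=minimize(cost,np.array(guess)*1e3,method="Nelder-Mead",options=dict(initial_simplex=np.array(guess)*1e3+np.array([[0,0],[6,0],[0,6]])))
    col=f["img"][M>0].mean(0).round(); print(cam,"fit",np.round(r.x,1),"iou",round(1-r.fun,3),"colour",col,"n",len(ms)); return r.x/1e3
E
python3 - <<'E'
from h import *
grab(20); c=PK+R.from_euler('z',PY).as_matrix()[:2,:2]@np.array([-.024,0])
movep([*c,.12],rv(PY)); move_l([*c,.09],.15); print(move_l([*c,.07],.02,until_force=4)); s=st("touch"); print(s["position"])
move_l([*c,.16],.25); let_go()
g=(.535,-.082)
for x,yy,yw in((.50,-.082,0),):
    movep([x,yy,.27],rv(yw)); f,s=look(); print(s["clock"]); a=fitb("wrist",f,s,g)
for cam in("scene","top"):
    f=grab_frame(cam); fitb(cam,f,None,g)
movep([.52,-.06,.27],rv(1.2)); f,s=look(); fitb("wrist",f,s,g); print(get_state()["clock"])
E
```

```text
True
touch 22.5 F_tray [-1.7 -0.3  5.5] M [-0.04  0.22 -0.03] Xb,y,z mm [3.410e+01 3.000e-02 1.629e+01]
[0.49103892 0.21015463 0.07755843]
24.9583
wrist fit [533.6 -78.8] iou 0.952 colour [178. 165. 151.] n 4
scene fit [532.9 -79.8] iou 0.921 colour [148. 132. 121.] n 6Traceback (most recent call last):
  File "<stdin>", line 9, in <module>
  File "h.py", line 54, in fitb
    m=min(ms,key=lambda d:np.hypot(*(np.array(d["centre"])-g))); M=m["mask"].astype(np.uint8)
ValueError: min() iterable argument is empty
```

The rear cap is at z 0.0776, so the pack is fully down. I'll take one more bottle view, then grasp the collar.

```bash
python3 - <<'E'
from h import *
g=(.5335,-.079)
movep([.52,-.06,.27],rv(.9)); f,s=look(); b=fitb("wrist",f,s,g)
b=(b+[.5336,-.0788])/2; print(b)
y=0.0
movep([*b,.18],rv(y)); move_l([*b,.087],.12); s=st("at"); 
grab(25); s=st("grip"); print(s["finger_gap"],s["grasp_force"])
move_l([*b,.107],.05); s=st("lift"); print(s["finger_gap"],s["grasp_force"])
f,s=look('held_b.png'); fitb("wrist",f,s,tuple(b),.02)
E
```

```text
wrist fit [533.5 -78.8] iou 0.94 colour [202. 183. 163.] n 3
[ 0.53353718 -0.07878556]
at 27.95 F_tray [-0.3  0.7  0. ] M [-0.    0.02 -0.  ] Xb,y,z mm [ -51.41 -279.46   26.48]
grip 28.54 F_tray [-0.1  0.1  2.8] M [-0.    0.03  0.01] Xb,y,z mm [ -51.72 -279.28   26.05]
0.2500193765972794 24.469295740127563
lift 29.09 F_tray [ 1.2  0.6 -1.5] M [ 0.04 -0.    0.05] Xb,y,z mm [ -51.85 -279.13   45.95]
0.25884826896358565 24.511403739452362
wrist fit [534.8 -78.7] iou 0.919 colour [210. 195. 176.] n 4
```

```bash
python3 - <<'E'
from h import *
grab(40)
w=PK+R.from_euler('z',PY).as_matrix()[:2,:2]@np.array([-.0252,-.0638]); print("well",w)
p=get_state()["position"]; move_l([p[0],p[1],.215],.2)
move_l([*w,.215],.2); f,s=look('carry.png'); fitb("wrist",f,s,tuple(w),.128); st("over")
move_l([*w,.087+.038],.12); st("mouth")   # foot just above the block
sleep(.3); st("still")
print(move_l([*w,.087+.020],.03,until_force=4)); s=st("in"); print(s["position"])
tips(*look(),dict(well=.008,short_bottle=.008))
E
```

```text
well [0.51752146 0.15206618]Traceback (most recent call last):
  File "<stdin>", line 5, in <module>
cell.MotionError: the arm cannot follow that straight line within its joint ranges
```

```bash
python3 - <<'E'
from h import *
w=np.array([0.51752146,0.15206618])
move_l([*w,.215],.2,rot=rv(PY)); st("over")
move_l([*w,.087+.038],.12); st("mouth")
sleep(.3); st("still")
print(move_l([*w,.087+.020],.03,until_force=4)); s=st("in"); print(s["position"])
f,s=look(); fitb("wrist",f,s,tuple(w),.02)
E
```

```text
over 31.41 F_tray [-0.1 -1.  -1.9] M [-0.01 -0.05 -0.  ] Xb,y,z mm [ 32.68 -64.48 153.56]
mouth 32.31 F_tray [ 0.6  0.8 -0.5] M [-0.04  0.01  0.  ] Xb,y,z mm [ 33.53 -64.1   64.36]
still 32.61 F_tray [-0.1  0.2 -2. ] M [0.   0.01 0.02] Xb,y,z mm [ 33.37 -63.89  64.27]
False
in 33.36 F_tray [ 0.2  0.4 -0.9] M [0.01 0.02 0.02] Xb,y,z mm [ 33.05 -63.81  45.73]
[0.51757415 0.15207984 0.10699   ]
wrist fit [518.4 153.2] iou 0.914 colour [104.  97.  89.] n 3
```

```bash
python3 - <<'E'
from h import *
w=np.array([0.51752146,0.15206618])
for z in(.013,.005):
    h=move_l([*w,.087+z],.02,until_force=4); s=st(z); print(h,(s["position"][2]-.087)*1e3)
    if h: break
E
```

```text
0.013 33.96 F_tray [ 0.1 -0.3 -1.2] M [0.01 0.   0.  ] Xb,y,z mm [ 32.87 -63.75  38.56]
False 12.828430160928578
0.005 34.28 F_tray [1.  0.2 4.7] M [-0.09  0.01  0.01] Xb,y,z mm [ 33.59 -64.05  34.11]
True 8.37826594743825
```

The foot touches at 8.4 mm (floor is 8 mm) with no side load. I'll release, retreat straight up and check.

```bash
python3 - <<'E'
from h import *
w=np.array([0.51752146,0.15206618])
let_go(); move_l([*w,.20],.15); movep([.47,.13,.29],rv(PY)); sleep(.3)
f,s=look(); fitb("wrist",f,s,tuple(w),.008); fs=grab_frame("scene"); fitb("scene",fs,None,tuple(w),.008)
tips(f,s,dict(pack=.008,short_bottle=.008)); st("end")
a=cv2.resize(fs["img"][205:325,370:530],(480,360),interpolation=2); b=cv2.resize(f["img"][60:340,160:480],(320,360)); save(dict(img=np.hstack([a,b])),'final.png')
E
```

```text
wrist fit [518.6 152.5] iou 0.944 colour [204. 194. 185.] n 5
scene fit [509.  147.3] iou 0.851 colour [161. 147. 136.] n 4
pack [([275.0, 104.4], [0.512, 0.2194], 0.7), ([552.6, 93.9], [0.7454, -0.1611], 0.64)]
short_bottle [([322.3, 70.4], [0.5809, 0.1813], 0.89), ([276.1, 103.4], [0.5138, 0.2186], 0.3)]
end 36.88 F_tray [ 0.4 -0.2 -0.5] M [0.03 0.03 0.  ] Xb,y,z mm [-19.37 -63.23 228.55]
```

View pics/final.png

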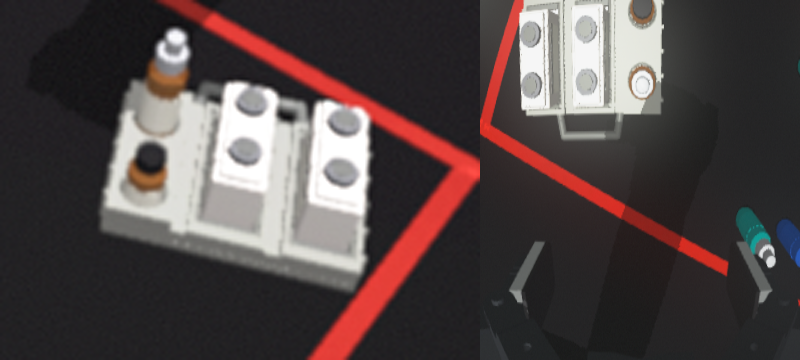

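Left panel: the amber bottle stands upright in its well (crop 160,80). The new pack (240,150) sits flat and level with the loaded pack (340,170), and the short bottle (148,170) is undisturbed. The robot is clear of everything, so I'm handing in.

```bash
python3 -c "
from cell import *
print(sign_off())"
```

```text
the job is handed in; nothing more can be done
None
```

The job is handed in at about 37 s: the pack is seated flat with its toe under the lip, and the amber bottle stands fully down and upright in its well, with nothing forced or disturbed in the readings and pictures I took.

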